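Sort the mixed-up table caddy and spice rack

TASK

The table caddy and the spice rack have been filled wrongly: swap their contents, so that both spice jars stand in the two rings of the wire spice rack and the salt shaker and the red-capped sauce bottle stand in the wells of the oak table caddy, beside the yellow-capped sauce bottle, which stays in its well. Every place is taken at the start, so park one on the free worktop on the way; each may stand in any free place of its proper holder. Set each down upright on the floor of its place, gently, without dropping or tipping anything, and leave the mug and the lemon alone.

Things in the scene. Friction and masses are not known exactly. Their poses are not given: they have to be found in the camera images.
- caddy: Table caddy, fixed: oak block 94 x 266 mm, 22 mm high, 302 mm long over the low steel handles at its ends. Three round wells in a row, at y = -84, 0 and +84 mm (x = 0), each 62 mm wide, floor 8 mm above the worktop. Origin: centre of its underside; x across the row, y along it, z up. At the start it holds the two spice jars and the yellow-capped bottle, in any order.
- spice_rack: Black wire spice rack, fixed, tray 90 x 175 mm. Two rings in a row, at y = -42 and +42 mm (x = 0), each 62 mm wide inside, top 31 mm and floor 8 mm above the worktop. Origin: centre of its underside; x across the row, y along it, z up. Holds shaker and red-capped bottle at the start. It and the caddy stand side by side, either on the left, at least 180 mm of free worktop between.
- green_jar_mid (a point): Spice jar with a green cap, round, 46 mm across, 106 mm tall, sides straight, cap fixed. The point is its centre, 53 mm above its underside; z up along the jar. About 0.11 kg. Belongs in the spice rack.
- brown_jar_mid (a point): Spice jar with a dark brown cap, round, 44 mm across, 105 mm tall, sides straight, cap fixed. The point is its centre, 52.5 mm above its underside; z up along the jar. About 0.11 kg. Belongs in the spice rack.
- shaker_mid (a point): Glass salt shaker with a rounded grey top, round, 90 mm tall: body 44 mm across up to 70 mm, then the top, 34 mm across. The point is its centre, 45 mm above its underside; z up. About 0.10 kg. Belongs in the caddy.
- red_bottle_mid (a point): Small sauce bottle with a dark red cap and a plain cream label, 160 mm tall: round body 44 mm across up to 115 mm, above that a neck about 20 mm across which can be gripped from 115 to 140 mm, then the cap. The point is its centre, 80 mm above its underside; z up. About 0.24 kg. Belongs in the caddy.
- yellow_bottle_mid (a point): Sauce bottle with a yellow cap and red contents, 46 mm across, 193 mm tall, narrowing to the cap. The point is its centre, 96.5 mm above its underside; z up. It stands in one of the caddy's wells and stays there.
- mug_mid (a point): White mug with grey dots, 82 mm across, 114 mm over the handle, 91 mm tall, standing behind the work. The point is 45 mm above its underside. Bystander. Above it and all along the back, wall cupboards (fronts at x = 0.55 m, undersides about 0.49 m up) overhang the worktop: keep the wrist in front of them when crossing over.
- lemon_mid (a point): Yellow lemon, 83 x 58 x 58 mm, lying to the right of the work. The point is its centre. Bystander.

How it is judged:
By the outcome, as a careful person would: the job done as asked, in the order asked, and still so for the second after the job is handed in, with the robot touching nothing.
It also fails if it takes over 122 s, if anything falls off the work surface, if the arm or the gripper's body presses on something with over 40 N, if the wrist force passes 120 N, or if a joint passes its speed limit or range.

ROBOT

A 6-joint arm with a two-finger parallel gripper is mounted at the origin on a cart in front of the work surface, level with it; the furniture and walls round the work are solid. World frame = base frame: x ahead of the robot, y to its left, z up, the work surface at z = 0. Lengths are in m, angles in rad, forces in N, time in s.
With the tool pointing down it reaches from about 0.35 to 0.775 m from the base axis. Payload 7.3 kg.
Tool frame: the origin (TCP) lies midway between the tips of the shut fingers; the grasp point (between the pads) lies 19 mm behind it; z points along the fingers, y is the line along which they close (so a half turn about z gives the same grasp; the last joint's range is limited). The gripper opens to 92 mm and grips with 3 to 60 N. Pads are 19 mm wide; open, the fingers measure 130 mm over their backs; the gripper's body (75 mm by 190 mm) begins 47 mm behind the grasp point.
Start: joints at [-1.265, 0.342, 1.524, -0, 1.275, -0.146], TCP at [0.229, -0.472, 0.227] pointing down, gripper open.
Joint ranges: [-2.53, 2.53], [-0.77, 2.02], [0.04, 2.7], [-1, 4.14], [0.28, 2.66], [-3.11, 3.11]. Speed limits (rad/s): [2.57, 2.57, 3.14, 3.14, 3.14, 3.14].

INTERFACE

Orientations are given as [roll, pitch, yaw] about the fixed x, y, z axes, in that order (R = Rz(yaw) Ry(pitch) Rx(roll)).
In Python, from cell import monitor, vision, workorder gives the robot as it stands.
- The arm moves only by the tool move_arm, never from a script. Its argument "rows" is a list of rows, each a list of 5 numbers: the shift along the world's x, y, z in mm, then the turn about the world's z in rad, then the closure, from -1 (fully open) to 1 (shut). A call has 1 to 12 rows; each row shifts and turns the commanded pose from where the row before left it; what a row does not reach is not made up. A row lasts 1/10 s, in which the tool goes at most 50 mm and 8.59 degrees, less where a joint would pass 70% of its speed; a pose out of reach is approached as far as the arm can. A call is refused whole if a number of a shift passes 50 or a number of a turn 0.15, either way. A call with a gripper value outside its range is refused whole. The fingers move at their own pace and stop on an object; "newtons" is the grip in N (left out, the last holds). Time passes only in rows, so rows that do not move let the fingers close. It gives the time, the measured TCP pose, the force, the opening and the grip force at its end, in the units of the state.
- monitor.observe(): the state, without advancing time (a new reading comes with each control period).
- vision.read_camera(name): name is "scene" or "top"; returns the picture (384x512x3 uint8, red, green, blue); there is no depth.
- vision.get_calibration(name): a dict with "K" (3x3 intrinsics, pixels), "T" (4x4, takes a point from camera to world coordinates). Camera axes: x right, y up, looking along -z (the intrinsics and any distortion apply to the point x, -y, -z); pixel columns grow to the right and rows downward; lengths in m; the calibration is good to about 2 mm. A picture is of the moment at which its call begins. get_calibration takes no time and is no camera call.
- workorder.hand_in(): hands the job in; it is judged then, once.
The state is a dict: "time": time; "qpos": joint angles; "qvel": joint speeds; "joint_efforts": joint torques, N m; "tool_pos": TCP position; "tool_rot": TCP orientation; "contact_force": force on the tool from outside, world axes, zero at the start; "torque": the same for the moment, N m; "opening": finger opening in m; "grip_force": force on a finger pad.
Only numpy, scipy, OpenCV 4.12 (cv2) and the standard library are available. Lean on these libraries where they do the work, as an engineer would, in place of code of your own. Each camera call takes 0.05 s, during which the arm holds its last target. There are 200 camera calls.

## Working session

There is one attempt and no reset: what is moved stays moved. The work goes in short steps, Python scripts to look and compute and a tool call to move; the robot and the scene stay as the last step left them, time stands still between calls to the robot, and variables do not carry over. Pictures are saved under pics/ and viewed, at most 14 in all, crops included, and the job is handed in when it is done.

Besides the shell and the picture viewer there is one more tool, called after "Request:" in YAML: its name, and indented under it one key for each argument. move_arm: Moves the arm, as the interface text tells. Its arguments: {"type":"object","properties":{"rows":{"type":"array","items":{"type":"array","items":{"type":"number"}}},"newtons":{"type":"number"}},"required":["rows"]}

```bash
mkdir -p pics; ls
python3 - <<'E'
from cell import monitor, vision
import cv2
s=monitor.observe(); print(s)
for n in("scene","top"):
    im=vision.read_camera(n); cv2.imwrite(f"pics/{n}0.png",cv2.resize(im[:,:,::-1],(800,600),interpolation=cv2.INTER_CUBIC))
    c=vision.get_calibration(n); print(n,c)
E
```

```text
pics
{'time': 0.0, 'qpos': array([-1.26499782e+00,  3.42740220e-01,  1.52498751e+00,  3.20687479e-05,
        1.27539754e+00, -1.46031127e-01]), 'qvel': array([-0.00028931,  0.00058694,  0.00151775,  0.000443  , -0.00068989,
        0.00041893]), 'joint_efforts': array([ 4.24100808e-04, -4.31242847e+01, -2.44217992e+01,  7.18708523e-02,
        5.59060683e-02, -1.13161075e-04]), 'tool_pos': array([ 0.22911639, -0.47193148,  0.22604618]), 'tool_rot': array([-3.14008081e+00, -2.53354090e-04,  4.51820083e-01]), 'contact_force': array([ 0.32951374,  0.15985101, -0.34715607]), 'torque': array([-0.00416001, -0.02314165,  0.00041805]), 'grip_force': 0.0, 'opening': 0.0919081881687653}
scene {'K': array([[380.92509131,   0.        , 252.16210163],
       [  0.        , 380.92509131, 190.20486096],
       [  0.        ,   0.        ,   1.        ]]), 'T': array([[-0.73894709,  0.42889414, -0.51962199, -0.05267751],
       [-0.67373989, -0.47682216,  0.56454867,  0.54647318],
       [-0.00563566,  0.76726165,  0.64130944,  0.81428611],
       [ 0.        ,  0.        ,  0.        ,  1.        ]])}
top {'K': array([[378.83103632,   0.        , 251.20493641],
       [  0.        , 378.83103632, 195.6582437 ],
       [  0.        ,   0.        ,   1.        ]]), 'T': array([[ 0.44021766,  0.87823669, -0.18683877,  0.25649738],
       [-0.89788874,  0.43010417, -0.09384146, -0.19520801],
       [-0.00205488,  0.2090711 ,  0.97789828,  1.41016561],
       [ 0.        ,  0.        ,  0.        ,  1.        ]])}
```

View pics/scene0.png

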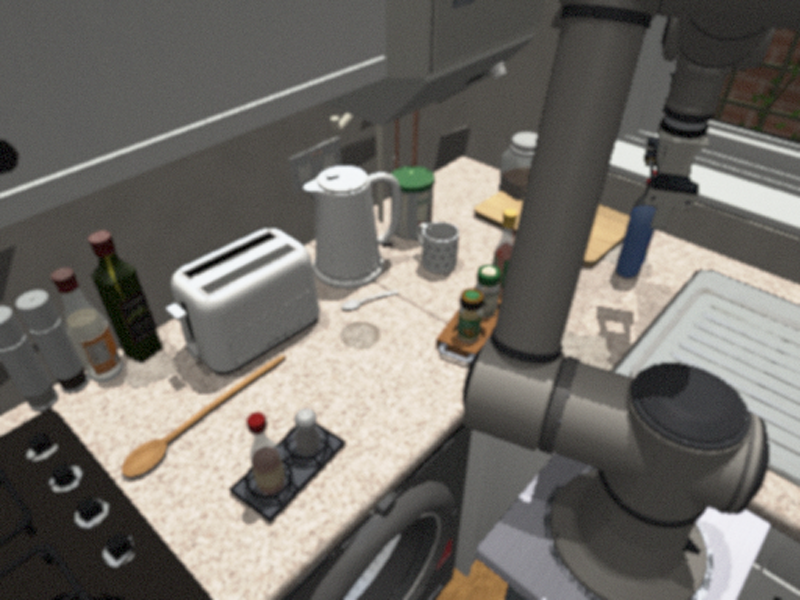

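View pics/top0.png

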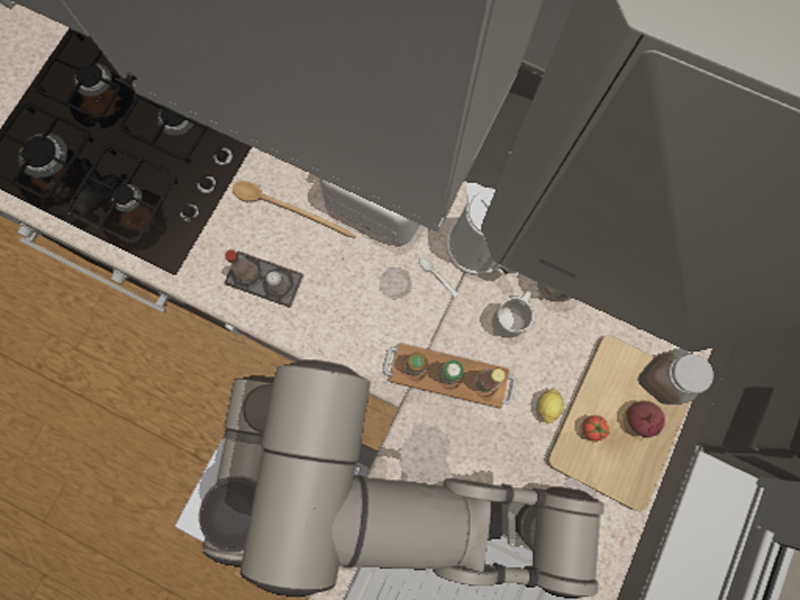

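```bash
cat > h.py <<'E'
import numpy as np, cv2
from cell import monitor, vision
def crop(im,u,v,w,h,s):
    c=cv2.resize(im[v:v+h,u:u+w,::-1],None,fx=s,fy=s,interpolation=cv2.INTER_CUBIC)
    for k in range(0,w,10):
        cv2.line(c,(k*s,0),(k*s,4),(0,0,255),1); cv2.putText(c,str(u+k),(k*s,14),0,.35,(0,0,255),1)
    for k in range(10,h,10):
        cv2.line(c,(0,k*s),(4,k*s),(0,0,255),1); cv2.putText(c,str(v+k),(5,k*s+4),0,.35,(0,0,255),1)
    return c
def proj(n,P):
    c=vision.get_calibration(n); P=np.atleast_2d(P)
    q=(P-c["T"][:3,3])@c["T"][:3,:3]; q=q*[1,-1,-1]
    p=q@c["K"].T; return p[:,:2]/p[:,2:]-0.0
def ray(n,u,v,z):
    c=vision.get_calibration(n)
    d=np.linalg.inv(c["K"])@[u,v,1]; d=c["T"][:3,:3]@(d*[1,-1,-1]); o=c["T"][:3,3]
    return o+d*(z-o[2])/d[2]
E
python3 - <<'E'
from h import *
t=vision.read_camera("top"); s=vision.read_camera("scene")
cv2.imwrite("pics/t1.png",np.vstack([crop(t,240,214,100,50,6),crop(t,130,150,100,50,6)]))
cv2.imwrite("pics/s1.png",np.hstack([crop(s,275,130,66,100,6),crop(s,146,250,80,84,6)[:600,:]if 0 else cv2.copyMakeBorder(crop(s,146,255,66,80,6),0,120,0,0,cv2.BORDER_CONSTANT)]))
E
```

```text
(no output)
```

View pics/t1.png

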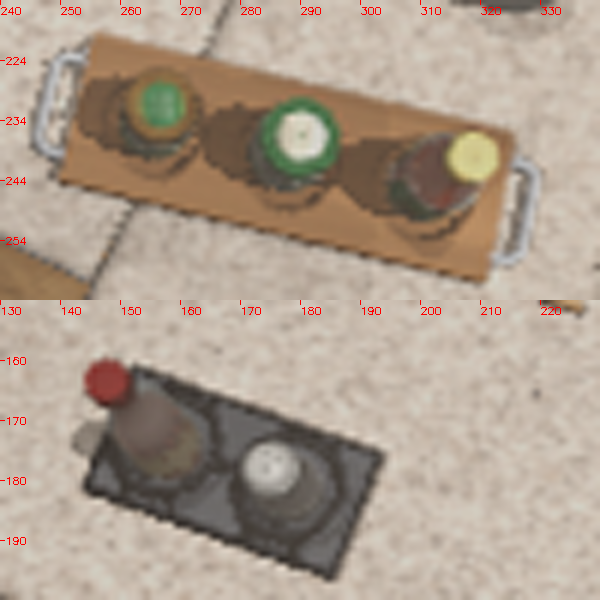

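View pics/s1.png

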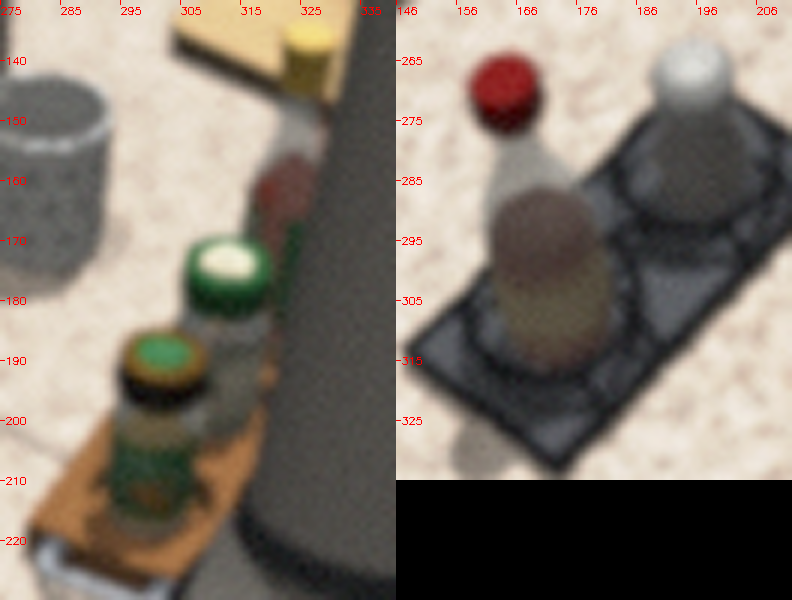

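Run:
```python
from h import *
np.set_printoptions(precision=4,suppress=True)
f=lambda x,y,u,v:(x/6-.42+u,y/6-.42+v)
T=lambda x,y:f(x,y,240,214); R=lambda x,y:f(x,y-300,130,150)
S1=lambda x,y:f(x,y,275,130); S2=lambda x,y:f(x-396,y,146,255)
def fit(c,z,L):
    P=np.array([ray("top",*p,z)[:2] for p in c]); print(L,P.tolist())
    m=P.mean(0); a=(P[0]-P[1])+(P[3]-P[2]); print(" c",m,"yaw of +y dir-90:",np.arctan2(a[1],a[0])-np.pi/2,"len",np.linalg.norm(a)/2,"w",np.linalg.norm(P[0]+P[1]-P[2]-P[3])/2)
fit([T(97,35),T(514,131),T(487,281),T(55,181)],.022,"caddy")
for z in(.008,.004): fit([R(132,367),R(385,455),R(337,580),R(85,490)],z,"rack")
for n,a,b,z in[("brown",T(162,104),S1(163,356),.105),("green",T(300,136),S1(228,264),.106),("yellow",T(473,157),S1(309,40),.193),("red",R(108,382),S2(507,79),.16),("shaker",R(271,467),S2(694,70),.085)]:
    print(n,ray("top",*a,z)[:2],ray("scene",*b,z)[:2])
```

```text
caddy [[0.44846054510942834, -0.11661803120955694], [0.5072994035376567, -0.3711640289265372], [0.4173921158421653, -0.39302967009041684], [0.3566956605899874, -0.1329176449799665]]
 c [ 0.4325 -0.2534] yaw of +y dir-90: 0.22821532921591303 len 0.264178713978489 w 0.09281886236306082
rack [[0.47895699578401263, 0.34570858582060693], [0.49880163959735657, 0.17188529979589984], [0.413379552165499, 0.16085781770513896], [0.39445976416236794, 0.3326085711755421]]
 c [0.4464 0.2528] yaw of +y dir-90: 0.11170705232674871 len 0.17387071198668147 w 0.08581187430411825
rack [[0.4795916130265463, 0.3472516748721276], [0.49949286825220485, 0.1729325179309365], [0.41382709466211415, 0.16187357741031894], [0.3948533336106571, 0.33411428942124866]]
 c [0.4469 0.254 ] yaw of +y dir-90: 0.11170705232674871 len 0.17436671819663374 w 0.08605667241908634
brown [ 0.4174 -0.1725] [ 0.4186 -0.1788]
green [ 0.4355 -0.2515] [ 0.4373 -0.259 ]
yellow [ 0.4541 -0.3354] [ 0.456  -0.3415]
red [0.441 0.295] [0.443  0.2903]
shaker [0.4487 0.2099] [0.4476 0.2077]
```

Request:
move_arm:
  rows:
    - [21,33,0,0.15,-1]
    - [21,33,0,0.15,-1]
    - [21,33,0,0.15,-1]
    - [21,33,0,0.15,-1]
    - [21,33,0,0.15,-1]
    - [21,33,0,0.15,-1]
    - [21,33,0,0.15,-1]
    - [21,33,0,0.15,-1]
    - [20,34,0,0.147,-1]
    - [0,0,0,0,-1]
    - [0,0,0,0,-1]
  newtons: 15

```text
time: 1.3
tool_pos: [0.4173, -0.1738, 0.2266]
tool_rot: [-3.141, 0.0, 1.8]
contact_force: [0.5, -1.1, 0.0]
opening: 0.092
grip_force: 0.0
```

Run:
```python
from h import *
s=monitor.observe(); print(s["qpos"].round(3),s["tool_pos"].round(4),s["tool_rot"].round(4))
t=vision.read_camera("top"); c=vision.read_camera("scene")
def ring(im,n,x,y,z,r,col):
    a=np.linspace(0,6.28,24)
    for u,v in proj(n,np.c_[x+r*np.cos(a),y+r*np.sin(a),0*a+z]): cv2.circle(im,(int(u*4+2),int(v*4+2)),1,col,-1)
out=[]
for n,im,bx in(("top",t,(230,205,100,70)),("scene",c,(146,255,66,75))):
    b=cv2.resize(im[:,:,::-1],None,fx=4,fy=4,interpolation=cv2.INTER_CUBIC)
    for x,y in((.415,-.1727),(.434,-.2545),(.4532,-.3363)): ring(b,n,x,y,.022,.031,(255,0,255))
    for x,y in((.441,.2945),(.4505,.211)): ring(b,n,x,y,.031,.031,(255,0,255))
    out.append((n,b))
b=dict(out)
cv2.imwrite("pics/o2.png",np.hstack([np.vstack([b["top"][800:1060,920:1340],b["top"][600:840,500:920]]),b["scene"][1020:1340,560:900].copy() if 0 else cv2.copyMakeBorder(b["scene"][1020:1340,560:930],0,180,0,0,cv2.BORDER_CONSTANT)]))
print("mug",ray("top",515/1.5625,315/1.5625,.09), "stain",ray("top",395/1.5625,283/1.5625,0),ray("top",345/1.5625,320/1.5625,0), proj("top",[.43,.03,0])*1.5625)
```

```text
[-0.564  0.209  1.711 -0.     1.222 -0.793] [ 0.4173 -0.1738  0.2266] [-3.1412e+00  1.0000e-04  1.7997e+00]
mug [ 0.6117717 -0.327968   0.09     ] stain [ 0.57985089 -0.04026477  0.        ] [0.44348155 0.02795377 0.        ] [[341.71143567 324.55178534]]
```

View pics/o2.png

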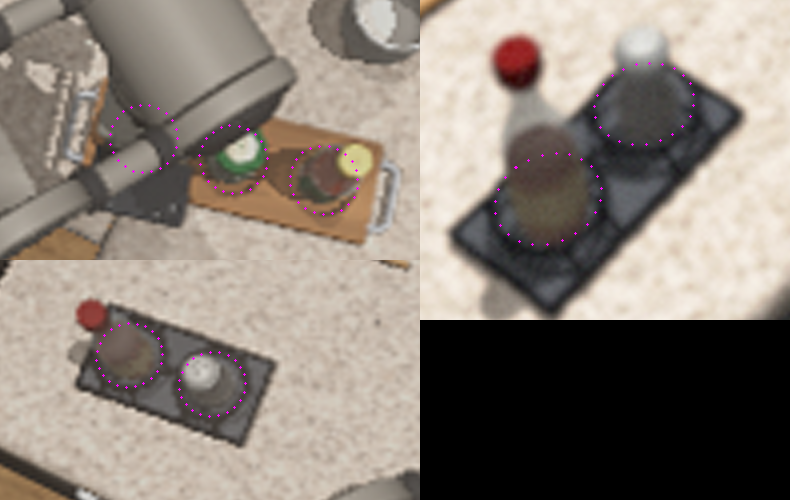

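Request:
move_arm:
  rows:
    - [0,0,-45,0,-1]
    - [0,0,-45,0,-1]
    - [0,0,-40,0,-1]
    - [0,0,-20,0,-1]
    - [0,0,-12,0,-1]
    - [0,0,0,0,-1]
    - [0,0,0,0,1]
    - [0,0,0,0,1]
    - [0,0,0,0,1]
    - [0,0,0,0,1]
    - [0,0,0,0,1]
    - [0,0,0,0,1]
  newtons: 12

```text
time: 2.6
tool_pos: [0.4173, -0.1743, 0.065]
tool_rot: [3.141, 0.0, 1.799]
contact_force: [-0.3, -0.5, -0.1]
opening: 0.0484
grip_force: 0.0
```

Request:
move_arm:
  rows:
    - [0,0,0,0,1]
    - [0,0,0,0,1]
    - [0,0,0,0,1]
    - [0,0,0,0,1]
  newtons: 15

```text
time: 3.0
tool_pos: [0.4173, -0.1743, 0.0648]
tool_rot: [3.141, 0.0, 1.799]
contact_force: [-0.6, -0.3, 2.5]
opening: 0.0439
grip_force: 14.9
```

Request:
move_arm:
  rows:
    - [0,0,10,0,1]
    - [0,0,30,0,1]
    - [0,0,30,0,1]
    - [3,35,0,0,1]
    - [3,40,0,0,1]
    - [3,40,0,0,1]
    - [3,40,0,0,1]
    - [1,35,0,0,1]
    - [0,14,-20,0,1]
    - [0,0,-25,0,1]
    - [0,0,-18,0,1]
    - [0,0,-10,0,1]

```text
time: 4.2
tool_pos: [0.4295, 0.03, 0.0609]
tool_rot: [-3.14, -0.001, 1.799]
contact_force: [0.6, -0.3, -1.4]
opening: 0.0439
grip_force: 14.9
```

Request:
move_arm:
  rows:
    - [0,0,-2,0,1]
    - [0,0,-1,0,1]
    - [0,0,-1,0,1]
    - [0,0,0,0,1]
    - [0,0,0,0,1]

```text
time: 4.7
tool_pos: [0.4306, 0.0296, 0.0582]
tool_rot: [3.141, 0.0, 1.799]
contact_force: [-0.2, 0.6, -1.3]
opening: 0.0441
grip_force: 14.9
```

Request:
move_arm:
  rows:
    - [0,0,-0.7,0,1]
    - [0,0,-0.5,0,1]
    - [0,0,0,0,1]
    - [0,0,0,0,1]

```text
time: 5.1
tool_pos: [0.4304, 0.0296, 0.0568]
tool_rot: [3.141, 0.0, 1.799]
contact_force: [-1.5, 0.3, 3.9]
opening: 0.044
grip_force: 14.9
```

Request:
move_arm:
  rows:
    - [0,0,0,0,-1]
    - [0,0,0,0,-1]
    - [0,0,0,0,-1]
    - [0,0,0,0,-1]
    - [0,0,20,0,-1]
    - [0,0,45,0,-1]
    - [0,0,45,0,-1]
    - [4,36,30,-0.03,-1]
    - [4,36,0,-0.03,-1]
    - [4,36,0,-0.03,-1]
    - [4,36,0,-0.026,-1]
    - [3,37,0,0,-1]

```text
time: 6.3
tool_pos: [0.4492, 0.2121, 0.1966]
tool_rot: [3.141, 0.0, 1.682]
contact_force: [0.8, 0.5, -0.7]
opening: 0.0919
grip_force: 0.0
```

Run:
```python
from h import *
t=vision.read_camera("top"); s=vision.read_camera("scene")
print(monitor.observe()["tool_pos"],proj("scene",[.43,.03,.05]))
cv2.imwrite("pics/s3.png",np.hstack([cv2.resize(t[130:270,120:330,::-1],(400,267)),cv2.resize(s[100:340,140:360,::-1],(400,436))[:267]]) if 0 else cv2.resize(s[100:340,140:420,::-1],(700,600),interpolation=cv2.INTER_CUBIC))
```

```text
[0.44909879 0.21411342 0.19631282] [[250.53982542 239.31759937]]
```

View pics/s3.png

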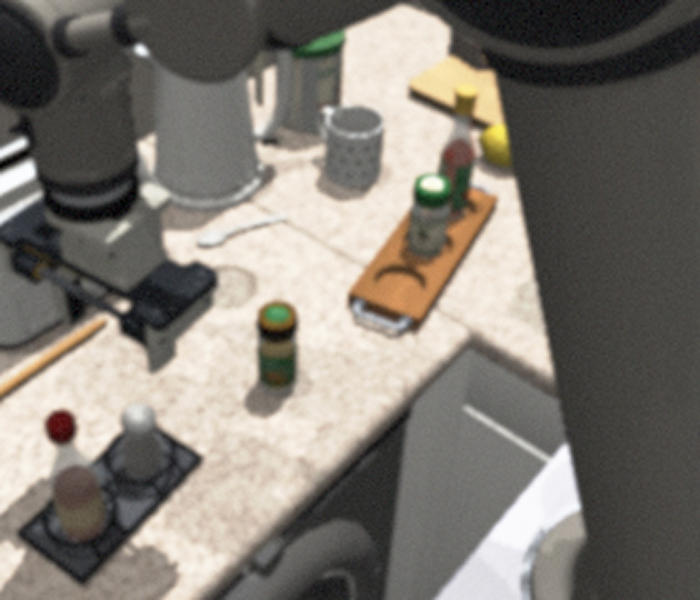

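Run:
```python
from h import *
np.set_printoptions(precision=4,suppress=True)
for u,v in((320,180),(345,228),(390,243)): print(ray("top",u/1.5625,v/1.5625,.0),ray("top",u/1.5625,v/1.5625,.1))
print(ray("scene",370/1.5625,372/1.5625*0+215/1.5625*0+ 372/1.5625,0)) 
for u,v in((215,370),(318,312)): print("toaster base scene",ray("scene",u/1.5625,v/1.5625,0))
s=vision.read_camera("scene")
cv2.imwrite("pics/s4.png",crop(s,275,165,70,75,8))
```

```text
[0.7392 0.2508 0.    ] [0.705  0.2192 0.1   ]
[0.6524 0.1348 0.    ] [0.6244 0.1114 0.1   ]
[0.6667 0.0161 0.    ] [0.6376 0.0011 0.1   ]
[0.4944 0.0193 0.    ]
toaster base scene [0.7127 0.2094 0.    ]
toaster base scene [ 0.692  -0.0296  0.    ]
```

View pics/s4.png

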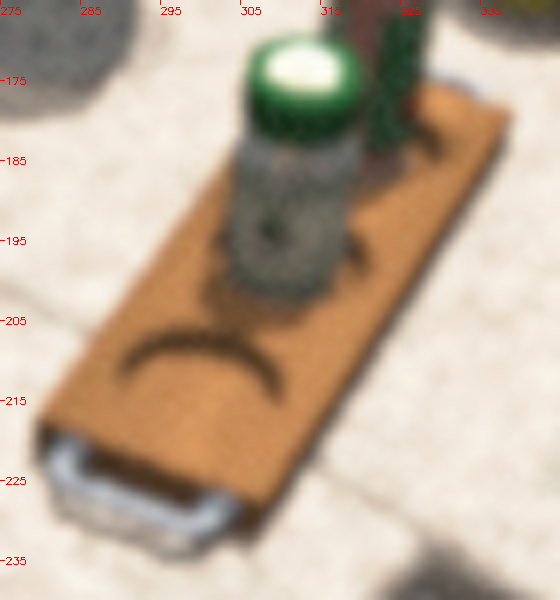

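Run:
```python
from h import *
np.set_printoptions(precision=4,suppress=True)
f=lambda x,y:ray("scene",x/8-.44+275,y/8-.44+165,.022)[:2]
A,B,C=f(42,416),f(262,502),f(512,115)
print(A,B,C,np.linalg.norm(A-B),np.linalg.norm(B-C),(A+C)/2); d=B-C; print(np.arctan2(d[1],d[0])-np.pi/2)
pts=np.array([f(205,335),f(122,372),f(282,392),f(160,343),f(250,352)])
from scipy.optimize import least_squares
print(least_squares(lambda p:np.linalg.norm(pts-p,axis=1)-.031,[.415,-.17]).x)
s=monitor.observe();print(s["tool_pos"])
```

```text
[ 0.4449 -0.1154] [ 0.3572 -0.1339] [ 0.4135 -0.3884] 0.08958124814119353 0.2606250251774725 [ 0.4292 -0.2519]
0.2175629333758915
[ 0.4088 -0.1656]
[0.4489 0.2122 0.1962]
```

Request:
move_arm:
  rows:
    - [0,-2,-45,0,-1]
    - [0,0,-45,0,-1]
    - [0,0,-35,0,-1]
    - [0,0,-17,0,-1]
    - [0,0,-10,0,-1]
    - [0,0,0,0,-1]
    - [0,0,0,0,1]
    - [0,0,0,0,1]
    - [0,0,0,0,1]
    - [0,0,0,0,1]
    - [0,0,0,0,1]
    - [0,0,0,0,1]
  newtons: 12

```text
time: 7.65
tool_pos: [0.4493, 0.2087, 0.0447]
tool_rot: [3.141, -0.0, 1.683]
contact_force: [0.0, -0.1, -0.4]
opening: 0.0485
grip_force: 0.0
```

Request:
move_arm:
  rows:
    - [0,0,0,0,1]
    - [0,0,0,0,1]
    - [0,0,0,0,1]
    - [0,0,0,0,1]
  newtons: 15

```text
time: 8.05
tool_pos: [0.4492, 0.2087, 0.0445]
tool_rot: [-3.142, 0.0, 1.683]
contact_force: [0.4, -0.3, 0.4]
opening: 0.0395
grip_force: 14.8
```

Request:
move_arm:
  rows:
    - [0,0,5,0,1]
    - [0,0,10,0,1]
    - [0,0,25,0,1]
    - [0,0,40,0,1]
    - [0,0,0,0,1]

```text
time: 8.55
tool_pos: [0.4522, 0.2096, 0.1298]
tool_rot: [3.132, -0.002, 1.683]
contact_force: [0.1, -0.3, -0.3]
opening: 0.0392
grip_force: 14.7
```

Run:
```python
from h import *
t=vision.read_camera("top"); s=vision.read_camera("scene")
print(monitor.observe()["contact_force"],monitor.observe()["tool_pos"])
a=cv2.resize(s[230:330,140:240,::-1],(500,500),interpolation=cv2.INTER_CUBIC)
cv2.imwrite("pics/s5.png",a)
```

```text
[-0.19098205  0.15397165 -1.33933504] [0.4497472  0.20885836 0.12587782]
```

View pics/s5.png

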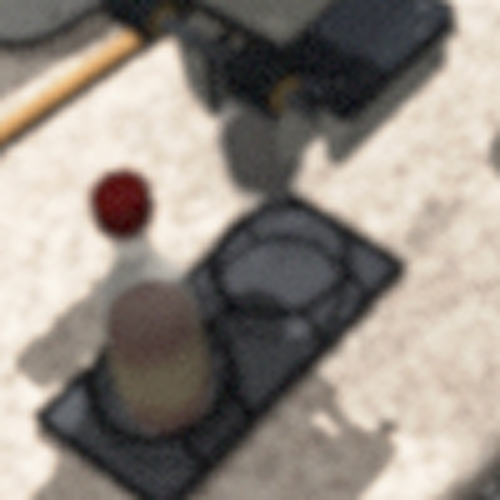

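Request:
move_arm:
  rows:
    - [0,0,30,0,1]
    - [0,-10,25,0,1]
    - [-3,-35,0,0.014,1]
    - [-4,-45,0,0.02,1]
    - [-5,-48,0,0.02,1]
    - [-5,-48,0,0.02,1]
    - [-5,-48,0,0.02,1]
    - [-5,-48,0,0.02,1]
    - [-4,-46,0,0,1]
    - [-3,-35,0,0,1]
    - [-2,-17,0,0,1]
    - [0,0,0,0,1]
  newtons: 18

```text
time: 9.85
tool_pos: [0.4124, -0.1731, 0.1785]
tool_rot: [-3.14, -0.001, 1.793]
contact_force: [-0.4, 0.3, -1.3]
opening: 0.0389
grip_force: 17.7
```

Request:
move_arm:
  rows:
    - [0,0,0,0,1]
    - [0,0,0,0,1]

```text
time: 10.05
tool_pos: [0.413, -0.1702, 0.1791]
tool_rot: [-3.141, -0.001, 1.798]
contact_force: [-0.1, -0.3, -0.9]
opening: 0.0387
grip_force: 17.7
```

Request:
move_arm:
  rows:
    - [0,-1,-40,0,1]
    - [0,0,-40,0,1]
    - [0,0,-25,0,1]
    - [0,0,-12,0,1]
    - [0,0,-8,0,1]
    - [0,0,0,0,1]
    - [0,0,0,0,1]

```text
time: 10.75
tool_pos: [0.4137, -0.1721, 0.0551]
tool_rot: [3.141, 0.001, 1.798]
contact_force: [0.6, 0.0, -0.7]
opening: 0.039
grip_force: 17.7
```

Run:
```python
from h import *
s=vision.read_camera("scene")
print(monitor.observe()["contact_force"],monitor.observe()["tool_pos"])
cv2.imwrite("pics/s6.png",cv2.resize(s[140:240,260:360,::-1],(500,500),interpolation=cv2.INTER_CUBIC))
```

```text
[ 0.14043594  0.50141317 -0.84198255] [ 0.41382853 -0.17231061  0.05530413]
```

View pics/s6.png

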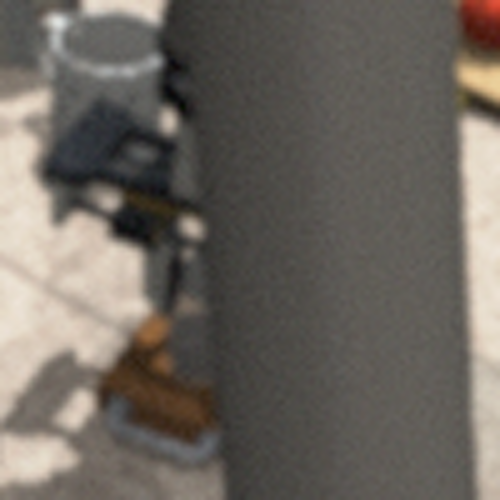

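Request:
move_arm:
  rows:
    - [0,0,-3,0,1]
    - [0,0,-2,0,1]
    - [0,0,-1,0,1]
    - [0,0,0,0,1]
    - [0,0,0,0,1]

```text
time: 11.3
tool_pos: [0.4132, -0.1724, 0.0485]
tool_rot: [3.142, -0.0, 1.797]
contact_force: [0.7, -0.8, -1.4]
opening: 0.0391
grip_force: 17.7
```

Request:
move_arm:
  rows:
    - [0,0,-1,0,1]
    - [0,0,-1,0,1]
    - [0,0,0,0,1]
    - [0,0,0,0,1]

```text
time: 11.7
tool_pos: [0.4132, -0.1723, 0.0465]
tool_rot: [3.142, -0.0, 1.797]
contact_force: [0.0, 0.1, -0.2]
opening: 0.039
grip_force: 17.7
```

Request:
move_arm:
  rows:
    - [0,0,-1,0,1]
    - [0,0,-1,0,1]
    - [0,0,0,0,1]
    - [0,0,0,0,1]

```text
time: 12.1
tool_pos: [0.4133, -0.1724, 0.0446]
tool_rot: [3.141, 0.0, 1.797]
contact_force: [0.2, -0.4, -0.2]
opening: 0.0389
grip_force: 17.7
```

Request:
move_arm:
  rows:
    - [0,0,-0.7,0,1]
    - [0,0,0,0,1]
    - [0,0,0,0,1]

```text
time: 12.4
tool_pos: [0.4134, -0.1726, 0.0444]
tool_rot: [3.141, 0.001, 1.797]
contact_force: [-1.7, -0.3, 6.4]
opening: 0.0389
grip_force: 18.2
```

Request:
move_arm:
  rows:
    - [0,0,0,0,-1]
    - [0,0,0,0,-1]
    - [0,0,0,0,-1]
    - [0,0,0,0,-1]
    - [0,0,15,0,-1]
    - [0,0,40,0,-1]
    - [0,0,45,0,-1]
    - [6,-20,40,0,-1]
    - [8,-30,0,0,-1]
    - [8,-32,0,0,-1]
    - [0,0,0,0,-1]
    - [0,0,0,0,-1]

```text
time: 13.6
tool_pos: [0.4348, -0.2543, 0.1833]
tool_rot: [-3.141, -0.001, 1.796]
contact_force: [-0.7, 0.1, 0.6]
opening: 0.092
grip_force: 0.0
```

Run:
```python
from h import *
s=vision.read_camera("top");c=vision.read_camera("scene")
print(monitor.observe()["tool_pos"])
cv2.imwrite("pics/s7.png",np.hstack([cv2.resize(s[190:270,230:340,::-1],(440,320),interpolation=cv2.INTER_CUBIC),cv2.resize(c[140:240,240:350,::-1],(352,320),interpolation=cv2.INTER_CUBIC)]))
```

```text
[ 0.4347678  -0.25337927  0.18340366]
```

View pics/s7.png

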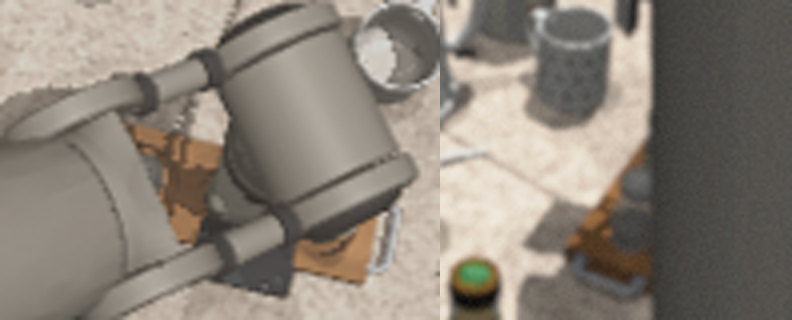

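Run:
```python
from h import *
for z in(.226,.292,.35,.4,.45,.5,.55,.6): print(z, (proj("scene",[.229,-.472,z])*1.5625).round())
```

```text
0.226 [[655. 213.]]
0.292 [[665. 181.]]
0.35 [[675. 151.]]
0.4 [[684. 123.]]
0.45 [[693.  93.]]
0.5 [[703.  62.]]
0.55 [[714.  27.]]
0.6 [[726.  -9.]]
```

Run:
```python
import cv2
a=cv2.imread("pics/scene0.png"); cv2.imwrite("pics/g.png",cv2.resize(a[0:290,560:800],None,fx=2,fy=2))
```

```text
(no output)
```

View pics/g.png

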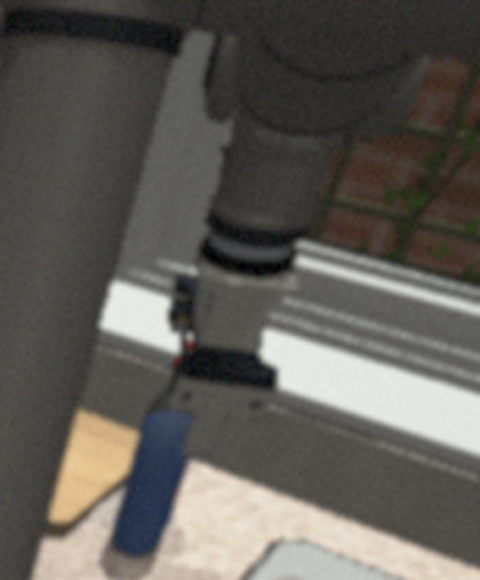

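Request:
move_arm:
  rows:
    - [0,0,-40,0,-1]
    - [0,0,-40,0,-1]
    - [0,0,-26,0,-1]
    - [0,0,-12,0,-1]
    - [0,0,0,0,-1]
    - [0,0,0,0,1]
    - [0,0,0,0,1]
    - [0,0,0,0,1]
    - [0,0,0,0,1]
    - [0,0,0,0,1]
    - [0,0,0,0,1]
    - [0,0,0,0,1]
  newtons: 12

```text
time: 14.9
tool_pos: [0.4352, -0.2544, 0.0659]
tool_rot: [3.141, 0.0, 1.797]
contact_force: [-0.6, -0.6, 0.7]
opening: 0.0452
grip_force: 12.0
```

Request:
move_arm:
  rows:
    - [0,0,0,0,1]
    - [0,0,0,0,1]
    - [0,0,0,0,1]
  newtons: 15

```text
time: 15.2
tool_pos: [0.4352, -0.2544, 0.0659]
tool_rot: [3.141, 0.0, 1.797]
contact_force: [-0.9, -0.6, 2.9]
opening: 0.0451
grip_force: 14.9
```

Request:
move_arm:
  rows:
    - [0,0,10,0,1]
    - [0,0,30,0,1]
    - [0,0,45,0,1]
    - [0,0,45,0,1]
    - [0,10,10,0,1]
    - [2,35,0,0,1]
    - [2,45,0,-0.02,1]
    - [2,48,0,-0.02,1]
    - [2,48,0,-0.02,1]
    - [2,48,0,-0.02,1]
    - [2,48,0,-0.02,1]
    - [1,48,0,-0.014,1]

```text
time: 16.4
tool_pos: [0.4473, 0.0778, 0.2056]
tool_rot: [-3.141, -0.0, 1.682]
contact_force: [0.6, 0.2, -1.1]
opening: 0.0446
grip_force: 14.9
```

Request:
move_arm:
  rows:
    - [1,48,0,0,1]
    - [1,45,0,0,1]
    - [0,30,0,0,1]
    - [0,12,0,0,1]
    - [0,0,0,0,1]
    - [0,0,0,0,1]

```text
time: 17.0
tool_pos: [0.4499, 0.2098, 0.2055]
tool_rot: [-3.141, 0.001, 1.683]
contact_force: [-0.1, -0.1, -1.6]
opening: 0.0451
grip_force: 14.9
```

Request:
move_arm:
  rows:
    - [0,1,-40,0,1]
    - [0,0,-40,0,1]
    - [0,0,-25,0,1]
    - [0,0,-12,0,1]
    - [0,0,-8,0,1]
    - [0,0,-5,0,1]
    - [0,0,-3,0,1]
    - [0,0,-2,0,1]
    - [0,0,-1.5,0,1]
    - [0,0,-1,0,1]
    - [0,0,0,0,1]
    - [0,0,0,0,1]

```text
time: 18.2
tool_pos: [0.4503, 0.2118, 0.0685]
tool_rot: [3.141, -0.0, 1.683]
contact_force: [-0.5, 0.6, -2.3]
opening: 0.0448
grip_force: 14.9
```

Request:
move_arm:
  rows:
    - [0,0,-0.7,0,1]
    - [0,0,-0.7,0,1]
    - [0,0,0,0,1]
    - [0,0,0,0,1]

```text
time: 18.6
tool_pos: [0.4502, 0.2117, 0.0669]
tool_rot: [3.142, 0.0, 1.683]
contact_force: [1.0, 0.4, -1.4]
opening: 0.0449
grip_force: 14.9
```

Request:
move_arm:
  rows:
    - [0,0,-0.7,0,1]
    - [0,0,-0.5,0,1]
    - [0,0,0,0,1]
    - [0,0,0,0,1]

```text
time: 19.0
tool_pos: [0.4503, 0.2117, 0.0659]
tool_rot: [3.141, -0.0, 1.683]
contact_force: [-1.4, -0.4, 1.5]
opening: 0.0447
grip_force: 14.9
```

Request:
move_arm:
  rows:
    - [0,0,0,0,-1]
    - [0,0,0,0,-1]
    - [0,0,0,0,-1]
    - [0,0,0,0,-1]
    - [0,0,15,0,-1]
    - [0,0,45,0,-1]
    - [0,0,45,0,-1]
    - [0,0,45,0,-1]
    - [-3,30,0,0,-1]
    - [-3,30,0,0,-1]
    - [-3,22,0,0,-1]
    - [0,0,0,0,-1]

```text
time: 20.2
tool_pos: [0.4407, 0.2958, 0.2157]
tool_rot: [3.141, -0.001, 1.686]
contact_force: [0.9, -0.4, -0.5]
opening: 0.0918
grip_force: 0.0
```

Request:
move_arm:
  rows:
    - [0,0,-40,0,-1]
    - [0,0,-30,0,-1]
    - [0,0,-18,0,-1]
    - [0,0,-10,0,-1]
    - [0,0,0,0,-1]
    - [0,0,0,0,-1]

```text
time: 20.8
tool_pos: [0.4418, 0.2936, 0.1185]
tool_rot: [3.14, -0.0, 1.682]
contact_force: [1.0, 0.2, 0.2]
opening: 0.0922
grip_force: 0.0
```

Request:
move_arm:
  rows:
    - [0,0,-1,0,1]
    - [0,0,0,0,1]
    - [0,0,0,0,1]
    - [0,0,0,0,1]
    - [0,0,0,0,1]
    - [0,0,0,0,1]
    - [0,0,0,0,1]
    - [0,0,0,0,1]
    - [0,0,0,0,1]
    - [0,0,0,0,1]
    - [0,0,0,0,1]
    - [0,0,0,0,1]
  newtons: 6

```text
time: 22.0
tool_pos: [0.4411, 0.2936, 0.1167]
tool_rot: [-3.141, 0.0, 1.683]
contact_force: [-1.0, 0.9, 0.9]
opening: 0.0216
grip_force: 5.8
```

Request:
move_arm:
  rows:
    - [0,0,0,0,1]
    - [0,0,0,0,1]
    - [0,0,0,0,1]
    - [0,0,0,0,1]
  newtons: 25

```text
time: 22.4
tool_pos: [0.4412, 0.2936, 0.1166]
tool_rot: [-3.142, 0.0, 1.683]
contact_force: [0.0, 0.1, -1.6]
opening: 0.0203
grip_force: 22.5
```

Request:
move_arm:
  rows:
    - [0,0,5,0,1]
    - [0,0,15,0,1]
    - [0,0,30,0,1]
    - [0,0,35,0,1]
    - [-5,0,25,0,1]
    - [-5,-10,10,0,1]
    - [-5,-25,0,0,1]
    - [-5,-35,0,0,1]
    - [0,-40,0,0.02,1]
    - [0,-40,0,0.02,1]
    - [0,-40,0,0.02,1]
    - [0,-40,0,0.02,1]

```text
time: 23.6
tool_pos: [0.4199, 0.0618, 0.2359]
tool_rot: [-3.14, -0.0, 1.764]
contact_force: [1.0, 0.5, -3.7]
opening: 0.0205
grip_force: 22.6
```

Request:
move_arm:
  rows:
    - [0,-40,0,0.02,1]
    - [0,-40,0,0.014,1]
    - [0,-40,0,0,1]
    - [0,-40,0,0,1]
    - [2,-40,0,0,1]
    - [3,-40,0,0,1]
    - [3,-35,0,0,1]
    - [2,-25,0,0,1]
    - [1,-12,0,0,1]
    - [0,-5,0,0,1]
    - [0,0,0,0,1]
    - [0,0,0,0,1]

```text
time: 24.8
tool_pos: [0.432, -0.2521, 0.2366]
tool_rot: [-3.141, -0.001, 1.798]
contact_force: [0.0, -0.5, -2.5]
opening: 0.0201
grip_force: 22.7
```

Request:
move_arm:
  rows:
    - [0,-1,-30,0,1]
    - [0,0,-35,0,1]
    - [0,0,-20,0,1]
    - [0,0,-12,0,1]
    - [0,0,-8,0,1]
    - [0,0,-5,0,1]
    - [0,0,-3,0,1]
    - [0,0,-2,0,1]
    - [0,0,-1,0,1]
    - [0,0,-1,0,1]
    - [0,0,0,0,1]
    - [0,0,0,0,1]

```text
time: 26.0
tool_pos: [0.4323, -0.2544, 0.1199]
tool_rot: [3.141, 0.0, 1.797]
contact_force: [-0.0, 0.8, -2.8]
opening: 0.0203
grip_force: 22.7
```

Request:
move_arm:
  rows:
    - [0,0,-0.7,0,1]
    - [0,0,-0.7,0,1]
    - [0,0,0,0,1]
    - [0,0,0,0,1]

```text
time: 26.4
tool_pos: [0.4322, -0.2543, 0.1183]
tool_rot: [3.142, -0.0, 1.797]
contact_force: [0.0, 0.5, -2.1]
opening: 0.0206
grip_force: 22.7
```

Request:
move_arm:
  rows:
    - [0,0,-0.7,0,1]
    - [0,0,-0.6,0,1]
    - [0,0,0,0,1]
    - [0,0,0,0,1]

```text
time: 26.8
tool_pos: [0.4322, -0.2543, 0.117]
tool_rot: [3.142, -0.0, 1.797]
contact_force: [-0.3, 0.2, -3.4]
opening: 0.0207
grip_force: 22.7
```

Request:
move_arm:
  rows:
    - [0,0,-0.5,0,1]
    - [0,0,-0.3,0,1]
    - [0,0,0,0,1]
    - [0,0,0,0,1]

```text
time: 27.2
tool_pos: [0.4326, -0.2545, 0.1167]
tool_rot: [3.141, 0.001, 1.797]
contact_force: [0.3, 0.1, 3.9]
opening: 0.0204
grip_force: 23.6
```

Request:
move_arm:
  rows:
    - [0,0,0,0,-1]
    - [0,0,0,0,-1]
    - [0,0,0,0,-1]
    - [0,0,0,0,-1]
    - [0,0,10,0,-1]
    - [0,0,40,0,-1]
    - [0,0,45,0,-1]
    - [0,10,0,0,-1]
    - [0,40,0,0,-1]
    - [0,48,0,0,-1]
    - [0,48,0,0,-1]
    - [0,48,0,0,-1]

```text
time: 28.4
tool_pos: [0.4317, -0.0586, 0.2115]
tool_rot: [3.141, 0.0, 1.796]
contact_force: [0.5, 0.6, 0.5]
opening: 0.0915
grip_force: 0.0
```

Request:
move_arm:
  rows:
    - [-1,48,0,0,-1]
    - [-1,30,0,0,-1]
    - [0,12,-20,0,-1]
    - [0,0,-45,0,-1]
    - [0,0,-45,0,-1]
    - [0,0,-25,0,-1]
    - [0,0,-10,0,-1]
    - [0,0,0,0,-1]
    - [0,0,0,0,-1]

```text
time: 29.3
tool_pos: [0.4311, 0.0296, 0.0673]
tool_rot: [3.14, 0.001, 1.797]
contact_force: [0.2, -0.4, -0.6]
opening: 0.0917
grip_force: 0.0
```

Run:
```python
from h import *
t=vision.read_camera("top"); s=vision.read_camera("scene")
cv2.imwrite("pics/s8.png",np.hstack([cv2.resize(t[140:270,130:340,::-1],(400,248),interpolation=cv2.INTER_CUBIC),cv2.resize(s[120:340,140:350,::-1],(400,420),interpolation=cv2.INTER_CUBIC)[:248] if 0 else cv2.resize(s[120:340,140:350,::-1],(237,248),interpolation=cv2.INTER_AREA)]) if 0 else np.vstack([cv2.resize(t[140:270,130:340,::-1],(440,272)),cv2.resize(s[110:260,140:350,::-1],(440,314),interpolation=cv2.INTER_CUBIC)]))
```

```text
(no output)
```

View pics/s8.png

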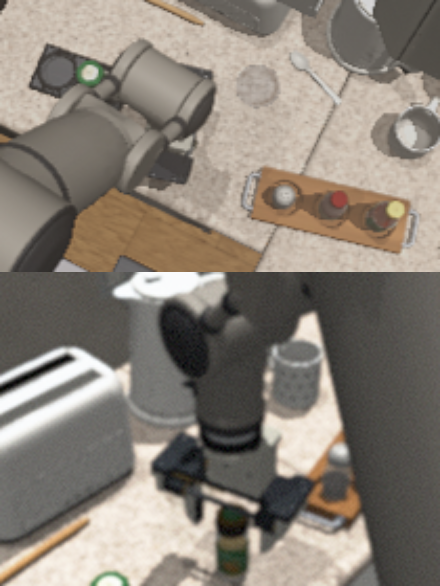

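Request:
move_arm:
  rows:
    - [0,0,-10,0,-1]
    - [0,0,0,0,1]
    - [0,0,0,0,1]
    - [0,0,0,0,1]
    - [0,0,0,0,1]
    - [0,0,0,0,1]
    - [0,0,0,0,1]
    - [0,0,0,0,1]
    - [0,0,0,0,1]
    - [0,0,0,0,1]
    - [0,0,0,0,1]
  newtons: 15

```text
time: 30.5
tool_pos: [0.4303, 0.0297, 0.0563]
tool_rot: [3.141, 0.0, 1.797]
contact_force: [0.4, -0.4, 0.8]
opening: 0.0439
grip_force: 15.0
```

Request:
move_arm:
  rows:
    - [0,0,10,0,1]
    - [0,0,40,0,1]
    - [0,0,45,0,1]
    - [0,0,45,0,1]
    - [1,20,0,-0.02,1]
    - [2,40,0,-0.02,1]
    - [2,45,0,-0.02,1]
    - [2,45,0,-0.02,1]
    - [2,45,0,-0.02,1]
    - [1,40,0,-0.014,1]
    - [1,22,0,0,1]
    - [0,8,0,0,1]

```text
time: 31.7
tool_pos: [0.4407, 0.2967, 0.1965]
tool_rot: [3.142, -0.0, 1.686]
contact_force: [-0.5, -0.9, -1.8]
opening: 0.0436
grip_force: 15.0
```

Request:
move_arm:
  rows:
    - [0,0,0,0,1]
    - [0,0,0,0,1]

```text
time: 31.9
tool_pos: [0.4411, 0.2937, 0.1963]
tool_rot: [-3.141, 0.001, 1.682]
contact_force: [0.7, -0.2, -0.5]
opening: 0.044
grip_force: 15.0
```

Target TCP z ≈ 0.0645.

Request:
move_arm:
  rows:
    - [0,1,-40,0,1]
    - [0,0,-40,0,1]
    - [0,0,-22,0,1]
    - [0,0,-10,0,1]
    - [0,0,-7,0,1]
    - [0,0,-4,0,1]
    - [0,0,-3,0,1]
    - [0,0,-2,0,1]
    - [0,0,-1,0,1]
    - [0,0,0,0,1]
    - [0,0,0,0,1]

```text
time: 33.0
tool_pos: [0.4413, 0.2958, 0.0675]
tool_rot: [3.141, -0.0, 1.683]
contact_force: [1.2, 0.3, -1.2]
opening: 0.0437
grip_force: 15.0
```

Request:
move_arm:
  rows:
    - [0,0,-0.7,0,1]
    - [0,0,-0.6,0,1]
    - [0,0,0,0,1]
    - [0,0,0,0,1]

```text
time: 33.4
tool_pos: [0.4412, 0.2957, 0.0659]
tool_rot: [3.142, 0.0, 1.683]
contact_force: [-0.2, -0.9, -2.0]
opening: 0.044
grip_force: 15.0
```

Request:
move_arm:
  rows:
    - [0,0,-0.7,0,1]
    - [0,0,-0.5,0,1]
    - [0,0,0,0,1]
    - [0,0,0,0,1]

```text
time: 33.8
tool_pos: [0.4412, 0.2957, 0.0647]
tool_rot: [3.142, 0.0, 1.683]
contact_force: [0.7, -0.5, -0.9]
opening: 0.0439
grip_force: 15.0
```

Request:
move_arm:
  rows:
    - [0,0,-0.5,0,1]
    - [0,0,-0.3,0,1]
    - [0,0,0,0,1]
    - [0,0,0,0,1]

```text
time: 34.2
tool_pos: [0.4413, 0.2957, 0.0642]
tool_rot: [3.141, -0.0, 1.683]
contact_force: [-1.2, -0.5, 4.6]
opening: 0.0442
grip_force: 15.0
```

Contact; release, rise, move clear.

Request:
move_arm:
  rows:
    - [0,0,0,0,-1]
    - [0,0,0,0,-1]
    - [0,0,0,0,-1]
    - [0,0,0,0,-1]
    - [0,0,15,0,-1]
    - [0,0,45,0,-1]
    - [0,0,45,0,-1]
    - [0,0,45,0,-1]
    - [0,-45,0,0,-1]
    - [0,-45,0,0,-1]
    - [0,-45,0,0,-1]
    - [0,-45,0,0,-1]

```text
time: 35.4
tool_pos: [0.4409, 0.1142, 0.2141]
tool_rot: [3.141, 0.0, 1.683]
contact_force: [1.7, -0.7, 0.9]
opening: 0.0919
grip_force: 0.0
```

Request:
move_arm:
  rows:
    - [0,-45,0,0,-1]
    - [0,-30,0,0,-1]
    - [0,0,0,0,-1]
    - [0,0,0,0,-1]
    - [0,0,0,0,-1]
    - [0,0,0,0,-1]

```text
time: 36.0
tool_pos: [0.4412, 0.0417, 0.2139]
tool_rot: [-3.142, -0.0, 1.685]
contact_force: [0.3, -0.7, -1.1]
opening: 0.092
grip_force: 0.0
```

Run:
```python
from h import *
t=vision.read_camera("top"); s=vision.read_camera("scene")
cv2.imwrite("pics/s9.png",np.vstack([cv2.resize(t[140:270,130:340,::-1],(440,272)),cv2.resize(s[190:340,140:350,::-1],(440,314),interpolation=cv2.INTER_CUBIC)]))
```

```text
(no output)
```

View pics/s9.png

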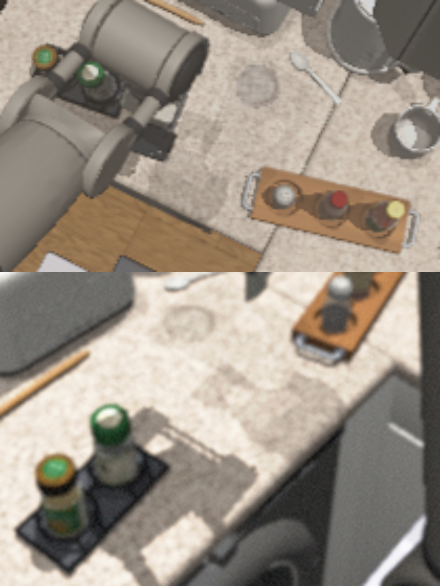

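Run:
```python
from h import *
s=vision.read_camera("scene"); b=cv2.resize(s[250:340,140:230,::-1],None,fx=6,fy=6,interpolation=cv2.INTER_CUBIC)
a=np.linspace(0,6.28,40)
for x,y,r,h in((.4503,.2117,.023,.106),(.4413,.2957,.022,.105)):
  for z in(.008,.008+h):
    for u,v in proj("scene",np.c_[x+r*np.cos(a),y+r*np.sin(a),0*a+z]): cv2.circle(b,(int((u-140+.5)*6),int((v-250+.5)*6)),1,(255,0,255),-1)
cv2.imwrite("pics/s10.png",b)
```

```text
(no output)
```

View pics/s10.png

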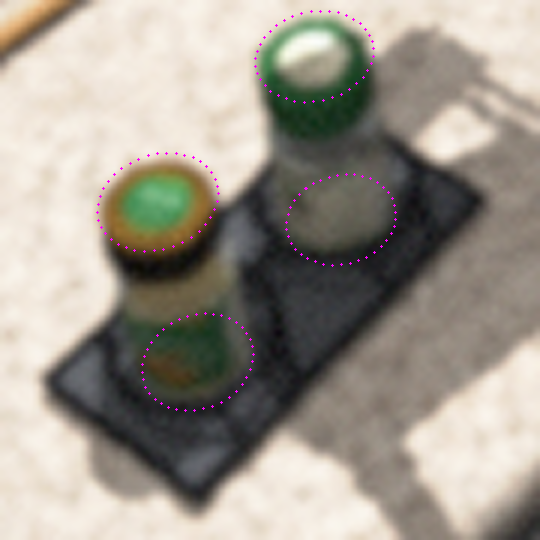

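Both jars stand upright on the rack floor, and their outlines match the projections.

```bash
python3 -c "
from cell import workorder; print(workorder.hand_in())"
```

```text
the job is handed in; nothing more can be done
None
```

The swap is done and handed in at about 36 s of the 122 s allowed: both spice jars stand in the rack's rings, and the shaker and red-capped bottle stand in the caddy beside the yellow-capped bottle, with the mug and lemon untouched.

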